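# Start the light-curing unit

## Robot

A 6-joint arm with a two-finger parallel gripper is mounted at the origin on a cart in front of the work surface, level with it; the furniture and walls round the work are solid. World frame = base frame: x ahead of the robot, y to its left, z up, the work surface at z = 0. Lengths are in m, angles in rad, forces in N, time in s.
With the tool pointing down it reaches from about 0.225 to 0.725 m from the base axis. Payload 3.1 kg.
Tool frame: the origin (TCP) lies midway between the tips of the shut fingers; the grasp point (between the pads) lies 19 mm behind it (r.grip_depth is the distance from the TCP to the grasp point, in m); y points along the fingers, x is the direction in which the jaws open and shut, and the axes are right-handed (so a half turn about y gives the same grasp; the last joint's range is limited). The gripper opens to 85 mm and grips with 20 to 120 N. Pads are 22 mm wide; open, the fingers measure 114 mm over their backs; the gripper's body (76 mm by 85 mm) begins 54 mm behind the grasp point. The pads swing forward as they close: fully open they stand 13 mm farther back than shut.
Start: joints at [1.173, 0.048, 0.099, 1.622, 0, 1.443], TCP at [0.14, 0.506, 0.231] pointing down, gripper open.
Joint ranges: [-2.91, 2.91], [-0.99, 1.94], [-1.21, 1.42], [-2.12, 2.29], [-1.49, 1.47], [-3.14, 3.14]. Speed limits (rad/s): [2.79, 2.79, 3.14, 3.14, 3.14, 3.14].

## Interface

Orientations are given as a unit quaternion [x, y, z, w].
In Python, from bench import r gives the robot as it stands. The module is installed in compiled form; this text tells all that it offers.
- The arm moves only by the tool arm_command, never from a script. Its argument "commands" is a list of rows, each an object with "xyz": the shift along the tool's x, y, z in cm, a list of three; "turn": the turn, a rotation vector about the tool's x, y, z in degrees, a list of three. In form: [{"xyz": [x, y, z], "turn": [rx, ry, rz]}, ...]. A call has 1 to 5 rows; each row shifts and turns the pose as measured when the row begins, along the tool's axes as they then stand; what a row does not reach is not made up. A row lasts 1/12 s, in which the tool goes at most 41.7 mm and 7.16 degrees, less where a joint would pass 70% of its speed; a pose out of reach is approached as far as the arm can. A call with a gripper value outside its range is refused whole. "claw" is the finger opening in cm, from 0 to 8.54, set as the call begins (left out, the last holds). The fingers move at their own pace and stop on an object; "newtons" is the grip in N (left out, the last holds). Time passes only in rows, so rows that do not move let the fingers close. It gives the time, the measured TCP pose, the force and the opening at its end, in the units of the state.
- r.get_state(): the state, without advancing time (a new reading comes with each control period).
- r.capture(name): name is "scene" or "top"; returns a dict with "pixels" (480x640x3 uint8, blue, green, red), "camera_matrix" (3x3 intrinsics, pixels), "distortion" ([k1, k2, p1, p2, k3] as OpenCV has them; the pictures are not rectified), "R" (3x3) and "t" (3): a world point X has camera coordinates R X + t. Camera axes: x right, y down, z forward; pixel columns grow to the right and rows downward; lengths in m; the calibration is good to about 2 mm. A picture is of the moment at which its call begins. There is no depth.
- r.sign_off(): hands the job in, once; it reports no verdict.
The state is a dict: "time_s": time; "qpos": joint angles; "qvel": joint speeds; "joint_torque": joint torques, N m; "tcp_pos": TCP position; "tcp_rot": TCP orientation; "contact_force": force on the tool from outside, world axes, zero at the start; "torque": the same for the moment, N m; "grip_width": opening from 0.0 (shut) to 1.0 (fully open).
Only numpy, scipy, OpenCV 4.12 (cv2) and the standard library are available. Lean on these libraries where they do the work, as an engineer would, in place of code of your own. Each camera call takes 0.05 s, during which the arm holds its last target.

## Task

Start the light-curing unit on the bench by pressing its controls in this order: first push down the raised half of the black mains rocker (the half with the white dot) until it is fully on, then press the blue key fully down, then the green key fully down; each stays where you push it. Leave the yellow and white keys up, and do not lift or shift any of the things standing round the unit.

Things in the scene. Friction and masses are not known exactly. Their poses are not given: they have to be found in the camera images.
- console: light-curing unit, fixed to the bench: white housing 220 mm deep (x) x 240 mm wide (y), origin at the centre of its underside, x pointing to its rear, y to its left, z up. Front part: flat grey control panel 45 mm above the bench with the rocker and four keys. Rear 75 mm: curing chamber with an amber window, whose front is 33 mm behind the origin and whose top is 104 mm above the bench
- rocker_on_half (a point): the spot to press on the black mains rocker switch (27 mm wide, 56 mm long along the unit's y, at the front left of the panel, pivot line 53 mm above the bench): a white dot on its left, on half, 19 mm left of the pivot line. That half stands raised while the switch is off (dot 60 mm above the bench) and lies level when on (dot 53 mm above the bench). The point moves with the rocker
- rocker (a joint): mains rocker angle, rad: 0 off (as it starts), 0.4 fully on at its stop. Takes about 2 to 3 N at the dot, no spring: it stays where it is left
- key_blue_top (a point): centre of the top of the blue round key (programme key to press second): cap 25 mm across in a black collar 36 mm across and 5 mm high; top 63 mm above the bench when up, 56 mm when fully down. The four keys stand at least 55 mm apart; which colour is at which place varies
- key_blue (a joint): travel of the blue key, m: 0 up (as it starts), 0.007 fully down at its stop. It moves straight down, takes about 2 N, and has no spring back: it stays where it is left
- key_yellow_top (a point): centre of the top of the yellow round key (key of another programme; leave it up): cap 25 mm across in a black collar 36 mm across and 5 mm high; top 63 mm above the bench when up, 56 mm when fully down. The four keys stand at least 55 mm apart; which colour is at which place varies
- key_yellow (a joint): travel of the yellow key, m: 0 up (as it starts), 0.007 fully down at its stop. It moves straight down, takes about 2 N, and has no spring back: it stays where it is left
- key_white_top (a point): centre of the top of the white round key (key of another programme; leave it up): cap 25 mm across in a black collar 36 mm across and 5 mm high; top 63 mm above the bench when up, 56 mm when fully down. The four keys stand at least 55 mm apart; which colour is at which place varies
- key_white (a joint): travel of the white key, m: 0 up (as it starts), 0.007 fully down at its stop. It moves straight down, takes about 2 N, and has no spring back: it stays where it is left
- key_green_top (a point): centre of the top of the green round key (start key to press last): cap 25 mm across in a black collar 36 mm across and 5 mm high; top 63 mm above the bench when up, 56 mm when fully down. The four keys stand at least 55 mm apart; which colour is at which place varies
- key_green (a joint): travel of the green key, m: 0 up (as it starts), 0.007 fully down at its stop. It moves straight down, takes about 2 N, and has no spring back: it stays where it is left
- plaster_model: beige plaster model of a tooth arch, 62 x 66 x 28 mm, loose, standing left of the unit; leave it alone. Origin: centre of its underside
- polishing_tin: round tin with a blue lid, 64 mm across, 28 mm high, loose, left of the unit near its front; leave it alone. Origin: centre of its underside
- cassette_d: grey milling cassette with a round white blank, 119 x 122 x 17 mm, loose, lying right of the unit; leave it alone. Origin: centre of its underside
- stain_liquid: small white bottle with a black cap, 30 mm across, 70 mm high, loose, left of the unit near its rear; leave it alone. Origin: centre of its underside

How it is judged:
On the way, in this order (a step that is already met when the one before it is completed fails the run):
1. the mains rocker is pressed fully on (value of joint rocker above 0.32 rad), for 0.1 s.
2. the blue key is pressed fully down (value of joint key_blue above 0.0055 m), for 0.1 s.
3. the green key is pressed fully down (value of joint key_green above 0.0055 m), for 0.1 s.
At the end, for the whole second after the job is handed in: The rocker is on (above 0.32 of 0.4 rad), the blue and green keys are down (above 5.5 of 7 mm), the yellow and white keys are up (below 3 mm), and the four loose things round the unit rest within 15 mm of where they stood (value of joint rocker above 0.32 rad and value of joint each of key_blue, key_green above 0.0055 m and value of joint each of key_yellow, key_white below 0.003 m and not (distance of plaster_model from where it was at the start of the episode above 0.015 m) and not (distance of polishing_tin from where it was at the start of the episode above 0.015 m) and not (distance of cassette_d from where it was at the start of the episode above 0.015 m) and not (distance of stain_liquid from where it was at the start of the episode above 0.015 m) and linear speed of each of plaster_model, polishing_tin, cassette_d, stain_liquid below 0.02 m/s); the robot touches nothing.
It fails at once if the blue key is pressed before the rocker is on (value of joint key_blue above 0.003 m and value of joint rocker below 0.28 rad).
It fails at once if the green key is pressed before the blue key is down (value of joint key_green above 0.003 m and value of joint key_blue below 0.005 m).
It fails at once if the yellow or the white key is pressed (value of joint any of key_yellow, key_white above 0.003 m).
It fails at once if a thing standing round the unit is lifted or shifted by more than 15 mm (distance of any of plaster_model, polishing_tin, cassette_d, stain_liquid from where it was at the start of the episode above 0.015 m).
It also fails if it takes over 48 s, if anything falls off the work surface, if the arm or the gripper's body presses on something with over 40 N, if the wrist force passes 120 N, or if a joint passes its speed limit or range.

## Working session

There is one attempt and no reset: what is moved stays moved. The work goes in short steps, Python scripts to look and compute and a tool call to move; the robot and the scene stay as the last step left them, time stands still between calls to the robot, and variables do not carry over. Pictures are saved under pics/ and viewed, and the job is handed in when it is done.

Besides the shell and the picture viewer there is one more tool, called after "Request:" as name([rows], argument=value, ...), one row to a line, values as JSON. arm_command: Moves the arm, as the interface text tells. Its arguments: {"type":"object","properties":{"commands":{"type":"array"},"claw":{"type":"number"},"newtons":{"type":"number"}},"required":["commands"]}

```bash
mkdir -p pics; python3 - <<'E'
from bench import r
import cv2,pickle
d={}
for n in("scene","top"):
    c=r.capture(n);cv2.imwrite(f"pics/{n}0.png",c["pixels"]);d[n]=c
    print(n,c["camera_matrix"],c["distortion"],c["R"],c["t"])
pickle.dump(d,open("cap0.pkl","wb"))
print(r.get_state())
E
```

```text
scene [[462.86454072   0.         325.32140961]
 [  0.         462.86454072 239.9047098 ]
 [  0.           0.           1.        ]] [0.01729765 0.         0.         0.         0.        ] [[-0.56004333 -0.82841632 -0.00882454]
 [-0.54005328  0.37313417 -0.75439601]
 [ 0.6282467  -0.41772874 -0.65636025]] [0.39926771 0.36874763 0.54271922]
top [[589.24825276   0.         321.94230811]
 [  0.         589.24825276 240.63430959]
 [  0.           0.           1.        ]] [0.04463435 0.         0.         0.         0.        ] [[ 7.55951996e-04 -9.99569118e-01 -2.93429154e-02]
 [-9.93278596e-01  2.64576949e-03 -1.15717896e-01]
 [ 1.15745669e-01  2.92331669e-02 -9.92848610e-01]] [0.08365452 0.62183335 0.93808962]
{'time_s': 0.1, 'qpos': array([1.17317770e+00, 4.86927804e-02, 9.76979007e-02, 1.62197675e+00,
       5.29683966e-06, 1.44302089e+00]), 'qvel': array([-7.00378266e-04,  2.98123864e-05,  3.46160089e-03, -6.54345430e-04,
       -6.72029571e-04,  2.16184286e-04]), 'joint_torque': array([ 3.12251432e-03, -3.39852512e+01,  3.20935750e+01,  1.58473605e-02,
       -3.69423481e-05,  4.77863168e-06]), 'tcp_pos': array([0.13973342, 0.50547995, 0.23019745]), 'tcp_rot': array([ 0.56309424,  0.42753205, -0.4288667 , -0.5623296 ]), 'contact_force': array([ 0.31293885, -0.79254461,  0.44985576]), 'torque': array([-0.00091102,  0.0290723 , -0.02575996]), 'grip_width': 1.0005685982763415}
```

View pics/top0.png

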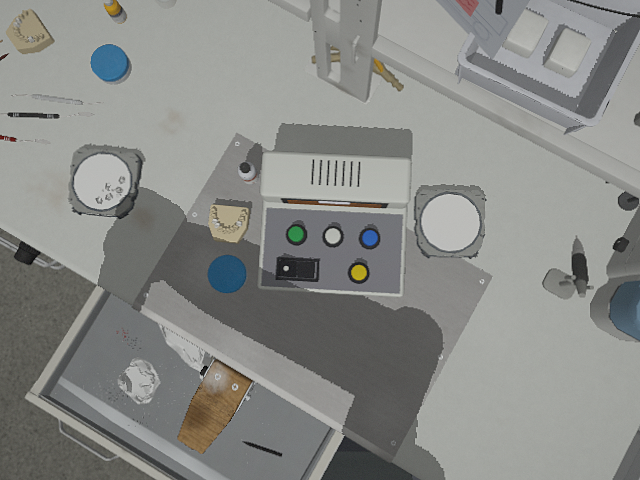

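View pics/scene0.png

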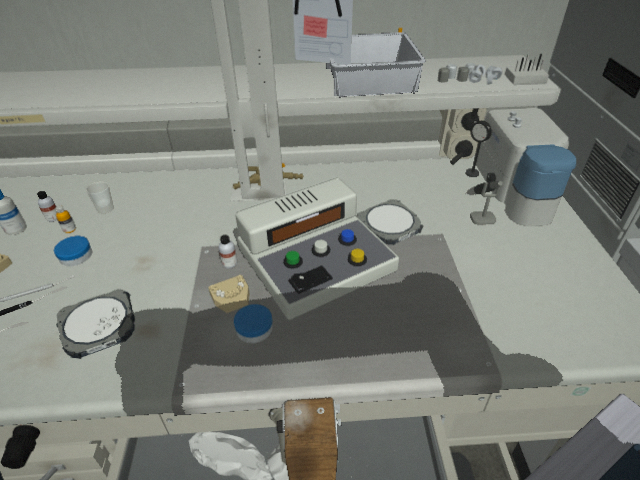

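The top view shows the rocker dot at (286,268), green at (297,233), white at (333,236), blue at (369,238) and yellow at (358,272). The scene view confirms this layout: green (292,259), white (320,247), blue (347,237), yellow (357,257).

```bash
cat > h.py <<'E'
import cv2,numpy as np
def ray(c,uv):
    p=cv2.undistortPoints(np.array([[uv]],float),c["camera_matrix"],np.array(c["distortion"])).ravel()
    R=np.array(c["R"]);t=np.array(c["t"]);return -R.T@t,R.T@np.array([p[0],p[1],1])
def onz(c,uv,z):
    o,d=ray(c,uv);return o+d*(z-o[2])/d[2]
def two(c1,u1,c2,u2):
    o1,d1=ray(c1,u1);o2,d2=ray(c2,u2)
    s=np.linalg.lstsq(np.c_[d1,-d2],o2-o1,rcond=None)[0]
    a=o1+s[0]*d1;b=o2+s[1]*d2;return (a+b)/2,np.linalg.norm(a-b)
def blob(img,near,lo,hi,rad):
    h=cv2.cvtColor(img,cv2.COLOR_BGR2HSV);m=cv2.inRange(h,lo,hi)
    k=np.zeros_like(m);cv2.circle(k,near,rad,255,-1);m&=k
    n,l,s,ce=cv2.connectedComponentsWithStats(m)
    i=1+np.argmax(s[1:,4]);return ce[i],s[i]
E
python3 - <<'E'
import pickle;from h import *
d=pickle.load(open("cap0.pkl","rb"));T,S=d["top"],d["scene"]
col={"green":((45,100,40),(90,255,255)),"blue":((100,120,60),(130,255,255)),"yellow":((15,120,80),(35,255,255)),"white":((0,0,120),(180,60,255)),"dot":((0,0,110),(180,70,255))}
tp={"green":(297,233),"blue":(369,238),"yellow":(358,272),"white":(333,236),"dot":(286,268)}
sp={"green":(292,259),"blue":(347,237),"yellow":(357,257),"white":(320,247),"dot":(301,281)}
for k in tp:
    a,sa=blob(T["pixels"],tp[k],*col[k],15 if k!="dot" else 8)
    b,sb=blob(S["pixels"],sp[k],*col[k],12 if k!="dot" else 12)
    z=.06 if k=="dot" else .063
    print(k,a.round(1),sa[2:],b.round(1),sb[2:],"top",onz(T,a,z).round(4),"scene",onz(S,b,z).round(4),"two",*[np.round(q,4) for q in two(T,a,S,b)])
for n,c,(x,y) in(("t",T,(330,220)),("s",S,(315,240))):
    im=c["pixels"][y-90:y+90,x-120:x+120];cv2.imwrite(f"pics/z{n}.png",cv2.resize(im,None,fx=3.3,fy=3.3,interpolation=2))
for n,uv,z in(("tin",(227,273),.028),("plaster",(229,222),.028),("bottle",(246,170),.07)):print(n,onz(T,uv,z).round(3))
E
```

```text
green [295.6 233.6] [ 16  16 199] [292.3 257.6] [ 14  15 166] top [0.6305 0.125  0.063 ] scene [0.6258 0.1307 0.063 ] two [0.632  0.1263 0.0557] 0.0019
blue [369.5 237.5] [ 16  16 203] [347.1 235.4] [ 13  14 150] top [0.6239 0.0058 0.063 ] scene [0.6192 0.0124 0.063 ] two [0.6255 0.0063 0.0555] 0.0022
yellow [358.5 272.2] [ 16  16 202] [357.1 255.3] [ 13  14 157] top [0.568  0.0238 0.063 ] scene [0.5639 0.0302 0.063 ] two [0.5692 0.0245 0.0558] 0.0023
white [332.4 235.6] [ 16  16 187] [320.6 245.5] [ 13  14 139] top [0.627  0.0655 0.063 ] scene [0.6239 0.0701 0.063 ] two [0.6282 0.0663 0.0577] 0.0018
dot [285.7 267.8] [ 6  5 22] [301.4 277.1] [ 4  3 11] top [0.5754 0.1407 0.06  ] scene [0.5769 0.1417 0.06  ] two [0.5758 0.1414 0.0606] 0.0017
tin [0.569 0.242 0.028]
plaster [0.655 0.24  0.028]
bottle [0.734 0.206 0.07 ]
```

View pics/zt.png

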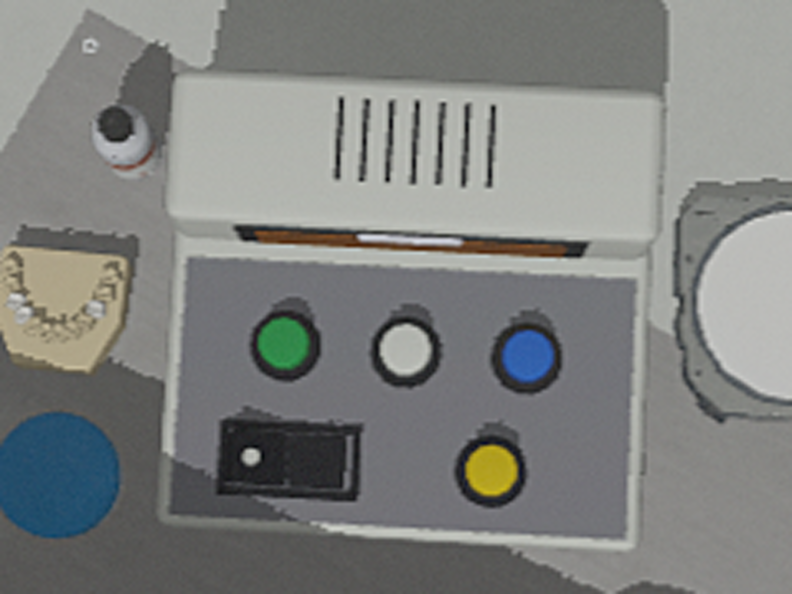

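View pics/zs.png

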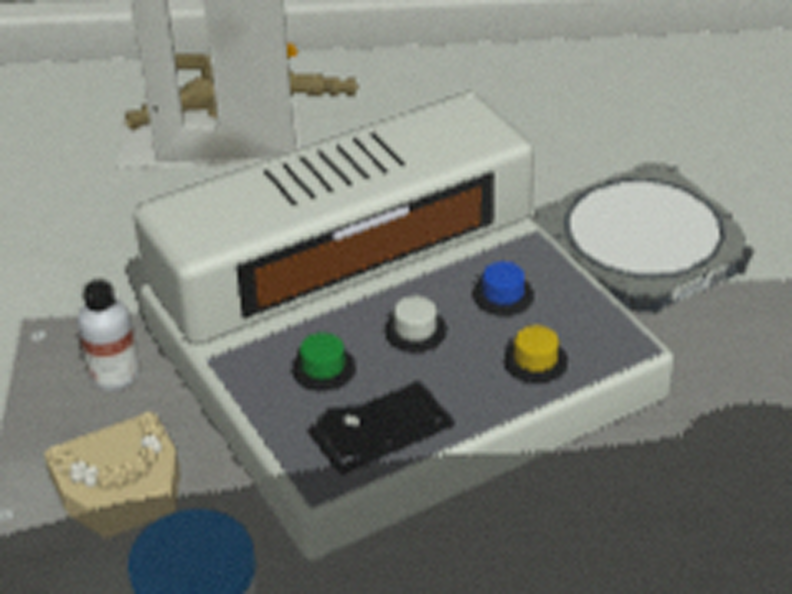

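```bash
cat > go.py <<'E'
import sys,numpy as np
from bench import r
from scipy.spatial.transform import Rotation as Ro
s=r.get_state();R=Ro.from_quat(s["tcp_rot"])
print("t",s["time_s"],"tcp",s["tcp_pos"].round(4),"F",s["contact_force"].round(2),"grip",round(s["grip_width"],3));print(R.as_matrix().round(3))
if len(sys.argv)>3:
    g=np.array(list(map(float,sys.argv[1:4])));print("tool shift cm",(R.inv().apply(g-s["tcp_pos"])*100).round(2))
    # wanted: y down, x along the unit's y side (world -y/+y nearest)
    for sx in(1,-1):
        for yw in (-3.2,):
            a=np.deg2rad(yw);x=sx*np.array([-np.sin(a),np.cos(a),0]);y=np.array([0,0,-1.]);W=Ro.from_matrix(np.c_[x,y,np.cross(x,y)])
            print("turn deg",np.rad2deg((R.inv()*W).as_rotvec()).round(2))
E
python3 go.py 0.575 0.141 0.23
```

```text
t 0.1 tcp [0.1397 0.5055 0.2302] F [ 0.31 -0.79  0.45] grip 1.001
[[ 0.267 -0.001 -0.964]
 [ 0.964 -0.002  0.267]
 [-0.002 -1.     0.   ]]
tool shift cm [-23.53   0.06 -51.67]
turn deg [ -0.03 -12.26  -0.12]
turn deg [ 1.8000e-01  1.6774e+02 -4.0000e-02]
```

Request:
arm_command([
  {"xyz": [-1.6, 0, -3.5], "turn": [0, 0, 0]},
  {"xyz": [-1.6, 0, -3.5], "turn": [0, 0, 0]},
  {"xyz": [-1.6, 0, -3.5], "turn": [0, 0, 0]},
  {"xyz": [-1.6, 0, -3.5], "turn": [0, 0, 0]},
  {"xyz": [-1.6, 0, -3.5], "turn": [0, 0, 0]},
], claw=0, newtons=20)

```text
time_s: 0.52
tcp_pos: [0.2852, 0.3821, 0.2257]
tcp_rot: [-0.559, -0.43, 0.436, 0.559]
contact_force: [0.4, 0.2, 0.1]
grip_width: 0.299
```

Request:
arm_command([
  {"xyz": [-1.6, 0, -3.5], "turn": [0, 0, 0]},
  {"xyz": [-1.6, 0, -3.5], "turn": [0, 0, 0]},
  {"xyz": [-1.6, 0, -3.5], "turn": [0, 0, 0]},
  {"xyz": [-1.6, 0, -3.5], "turn": [0, 0, 0]},
  {"xyz": [-1.6, 0, -3.5], "turn": [0, 0, 0]},
])

```text
time_s: 0.93
tcp_pos: [0.4391, 0.2531, 0.2224]
tcp_rot: [-0.558, -0.429, 0.438, 0.559]
contact_force: [0.8, 0.1, 0.8]
grip_width: -0.003
```

```bash
python3 go.py 0.575 0.141 0.23
```

```text
t 0.9333 tcp [0.4391 0.2531 0.2224] F [0.77 0.1  0.75] grip -0.003
[[ 0.248 -0.01  -0.969]
 [ 0.969 -0.006  0.248]
 [-0.008 -1.     0.009]]
tool shift cm [ -7.49  -0.83 -15.94]
turn deg [ -0.54 -11.18  -0.41]
turn deg [  0.6  168.82  -0.79]
```

Request:
arm_command([
  {"xyz": [-1.6, -0.1, -3.5], "turn": [0, 0, 0]},
  {"xyz": [-1.6, 0, -3.5], "turn": [0, 0, 0]},
  {"xyz": [-1.6, 0, -3.5], "turn": [0, 0, 0]},
  {"xyz": [-1.5, 0, -3.4], "turn": [0, 0, 0]},
  {"xyz": [0, 0, 0], "turn": [0, -6, 0]},
])

```text
time_s: 1.35
tcp_pos: [0.5662, 0.1455, 0.2173]
tcp_rot: [-0.536, -0.455, 0.466, 0.538]
contact_force: [-0.4, -0.5, 0.8]
grip_width: 0.001
```

Request:
arm_command([
  {"xyz": [0, 0, 0], "turn": [0, -5, 0]},
  {"xyz": [0, 0, 0], "turn": [0, 0, 0]},
  {"xyz": [0, 0, 0], "turn": [0, 0, 0]},
])

```text
time_s: 1.6
tcp_pos: [0.5674, 0.1418, 0.2134]
tcp_rot: [-0.514, -0.475, 0.491, 0.519]
contact_force: [-0.1, 0.7, -0.3]
grip_width: -0.002
```

```bash
python3 go.py 0.575 0.141 0.1
```

```text
t 1.6 tcp [0.5674 0.1418 0.2134] F [-0.13  0.66 -0.31] grip -0.002
[[ 0.067 -0.021 -0.998]
 [ 0.998 -0.01   0.067]
 [-0.011 -1.     0.02 ]]
tool shift cm [ 0.09 11.32 -0.99]
turn deg [-1.15 -0.64 -0.62]
turn deg [  0.97 179.35  -1.81]
```

Request:
arm_command([
  {"xyz": [0, 3, -0.4], "turn": [-1, 0, -0.5]},
  {"xyz": [0, 3, -0.4], "turn": [0, 0, 0]},
  {"xyz": [0, 2.5, -0.2], "turn": [0, 0, 0]},
  {"xyz": [0, 2, 0], "turn": [0, 0, 0]},
  {"xyz": [0, 0, 0], "turn": [0, 0, 0]},
])

```text
time_s: 2.02
tcp_pos: [0.5765, 0.1435, 0.107]
tcp_rot: [0.519, 0.482, -0.481, -0.517]
contact_force: [-0.4, 0.3, -1.6]
grip_width: 0.001
```

```bash
python3 go.py 0.575 0.141 0.065; python3 - <<'E'
from bench import r
import cv2
for n,(x,y) in(("scene",(315,240)),("top",(320,230))):
    im=r.capture(n)["pixels"][y-110:y+110,x-140:x+140];cv2.imwrite(f"pics/a{n}.png",cv2.resize(im,None,fx=2.7,fy=2.7,interpolation=2))
E
```

```text
t 2.0167 tcp [0.5765 0.1435 0.107 ] F [-0.4   0.3  -1.55] grip 0.001
[[ 0.074  0.003 -0.997]
 [ 0.997 -0.     0.074]
 [ 0.    -1.    -0.003]]
tool shift cm [-0.26  4.2   0.14]
turn deg [ 0.16 -1.02 -0.  ]
turn deg [  0.   178.98   0.25]
```

View pics/ascene.png

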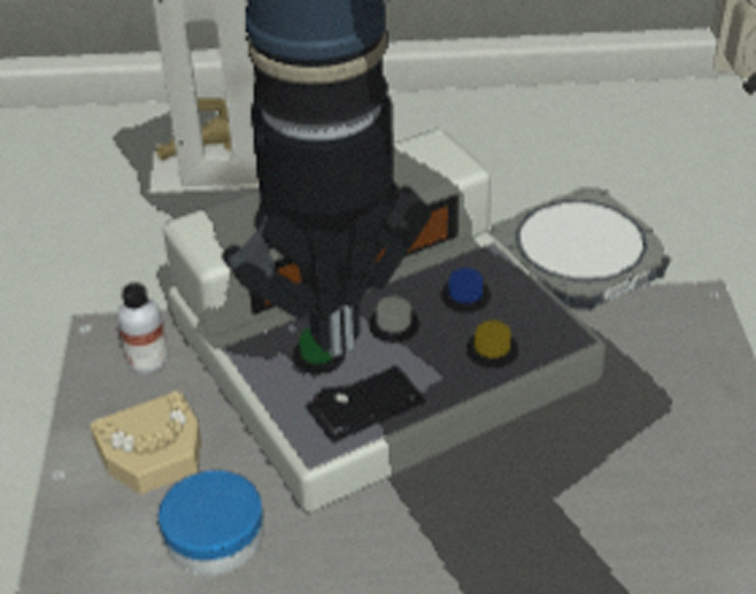

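View pics/atop.png

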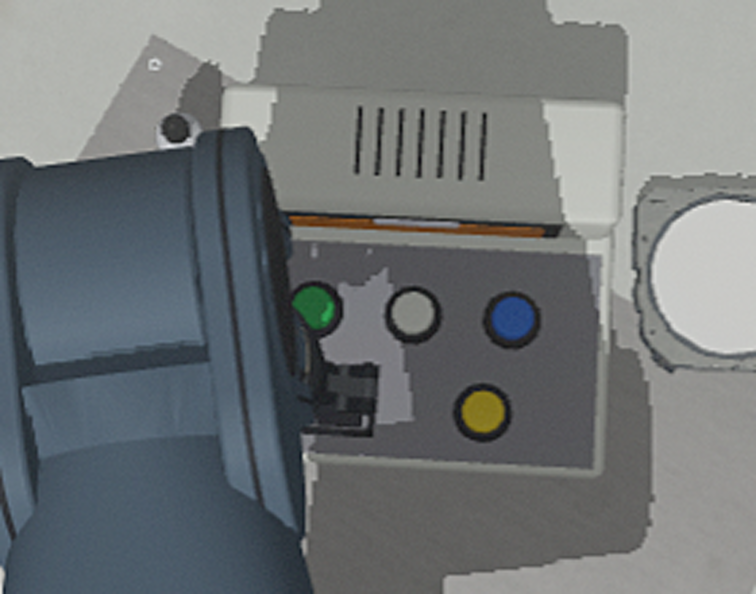

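The tips (scene crop 342,345) hang about 45 mm above the dot (342,398), clear of the green key. I'll descend now.

Request:
arm_command([
  {"xyz": [-0.2, 2, 0.1], "turn": [0, 0, 0]},
  {"xyz": [0, 1.5, 0], "turn": [0, 0, 0]},
  {"xyz": [0, 0.5, 0], "turn": [0, 0, 0]},
  {"xyz": [0, 0.5, 0], "turn": [0, 0, 0]},
])

```text
time_s: 2.45
tcp_pos: [0.5845, 0.1443, 0.077]
tcp_rot: [0.524, 0.489, -0.474, -0.512]
contact_force: [0.0, 0.1, -0.0]
grip_width: 0.005
```

```bash
python3 go.py 0.575 0.141 0.053
```

```text
t 2.45 tcp [0.5845 0.1443 0.077 ] F [ 0.04  0.05 -0.03] grip 0.005
[[ 0.073  0.027 -0.997]
 [ 0.997  0.003  0.073]
 [ 0.005 -1.    -0.027]]
tool shift cm [-0.41  2.37  0.99]
turn deg [ 1.53 -1.01  0.27]
turn deg [ -0.42 178.97   2.39]
```

Request:
arm_command([
  {"xyz": [-0.4, 0, 1], "turn": [1.5, 0, 0.3]},
  {"xyz": [-0.1, 0, 0.3], "turn": [0.5, 0, 0]},
  {"xyz": [0, 0, 0], "turn": [0, 0, 0]},
])

```text
time_s: 2.7
tcp_pos: [0.573, 0.1412, 0.0807]
tcp_rot: [-0.517, -0.481, 0.482, 0.519]
contact_force: [-0.3, -0.5, -0.1]
grip_width: -0.0
```

```bash
python3 go.py 0.575 0.142 0.053
```

```text
t 2.7 tcp [0.573  0.1412 0.0807] F [-0.32 -0.51 -0.08] grip -0.0
[[ 0.073 -0.003 -0.997]
 [ 0.997  0.001  0.073]
 [ 0.001 -1.     0.003]]
tool shift cm [ 0.1   2.77 -0.21]
turn deg [-0.2  -1.01  0.06]
turn deg [-9.0000e-02  1.7899e+02 -3.1000e-01]
```

Request:
arm_command([
  {"xyz": [0.1, 1.2, -0.1], "turn": [0, 0, 0]},
  {"xyz": [0, 1, 0.1], "turn": [0.3, 0, 0]},
  {"xyz": [0, 0.7, 0.1], "turn": [0.3, 0, 0]},
])

```text
time_s: 2.95
tcp_pos: [0.5773, 0.1436, 0.0559]
tcp_rot: [-0.517, -0.482, 0.48, 0.52]
contact_force: [0.6, 1.2, 1.9]
grip_width: -0.001
```

```bash
python3 go.py 0.575 0.142 0.053
```

```text
t 2.95 tcp [0.5773 0.1436 0.0559] F [0.62 1.24 1.85] grip -0.001
[[ 0.073 -0.001 -0.997]
 [ 0.997  0.005  0.073]
 [ 0.005 -1.     0.001]]
tool shift cm [-0.18  0.29  0.22]
turn deg [-0.08 -1.01  0.27]
turn deg [-4.2000e-01  1.7899e+02 -1.2000e-01]
```

Contact, about 2 N; the rocker is moving. I'll push to the stop.

Request:
arm_command([
  {"xyz": [-0.1, 0.4, 0.1], "turn": [0, 0, 0]},
  {"xyz": [0, 0.4, 0], "turn": [0, 0, 0]},
  {"xyz": [0, 0.5, 0], "turn": [0, 0, 0]},
])

```text
time_s: 3.2
tcp_pos: [0.5772, 0.1436, 0.0528]
tcp_rot: [-0.517, -0.484, 0.479, 0.519]
contact_force: [-11.0, -1.3, 27.7]
grip_width: -0.001
```

Request:
arm_command([
  {"xyz": [0, -0.5, 0], "turn": [0, 0, 0]},
  {"xyz": [0, -2, 0], "turn": [0, 0, 0]},
  {"xyz": [0, -2.5, 0], "turn": [0, 0, 0]},
  {"xyz": [0, -2, 0], "turn": [0, 0, 0]},
  {"xyz": [0, 0, 0], "turn": [0, 0, 0]},
])

```text
time_s: 3.62
tcp_pos: [0.5743, 0.1425, 0.1229]
tcp_rot: [-0.516, -0.482, 0.481, 0.52]
contact_force: [0.9, 0.6, 1.0]
grip_width: -0.003
```

```bash
python3 go.py 0.624 0.006 0.115; python3 - <<'E'
from bench import r
import cv2
for n,(x,y) in(("scene",(315,240)),):
    im=r.capture(n)["pixels"][y-90:y+90,x-120:x+120];cv2.imwrite(f"pics/b{n}.png",cv2.resize(im,None,fx=3.3,fy=3.3,interpolation=2))
E
```

```text
t 3.6167 tcp [0.5743 0.1425 0.1229] F [0.93 0.64 1.05] grip -0.003
[[ 0.073 -0.003 -0.997]
 [ 0.997  0.004  0.073]
 [ 0.004 -1.     0.003]]
tool shift cm [-13.25   0.72  -5.95]
turn deg [-0.16 -0.98  0.23]
turn deg [ -0.36 179.02  -0.26]
```

View pics/bscene.png

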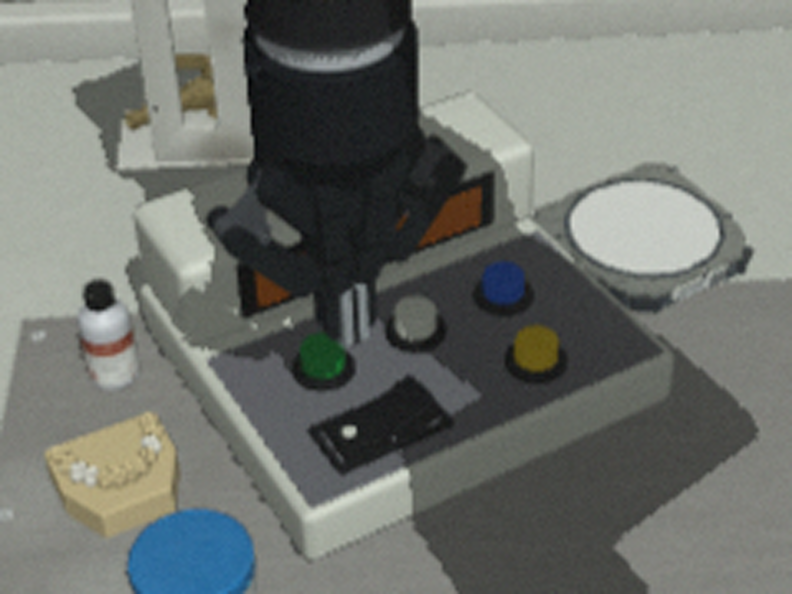

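The rocker dot has dropped from (350,420) to (348,432) in the crop, about 3.6 camera pixels. That matches the expected 7 mm, so the rocker is on. Moving to blue.

Request:
arm_command([
  {"xyz": [-3.3, 0, -1.5], "turn": [0, 0, 0]},
  {"xyz": [-3.3, 0, -1.5], "turn": [0, 0, 0]},
  {"xyz": [-3.3, 0, -1.5], "turn": [0, 0, 0]},
  {"xyz": [-2.5, 0, -1], "turn": [0, 0, 0]},
  {"xyz": [0, 0, 0], "turn": [0, 0, 0]},
])

```text
time_s: 4.08
tcp_pos: [0.6175, 0.013, 0.1101]
tcp_rot: [-0.511, -0.48, 0.486, 0.521]
contact_force: [-0.2, 0.6, -0.0]
grip_width: -0.001
```

```bash
python3 go.py 0.624 0.006 0.085
```

```text
t 4.0833 tcp [0.6175 0.013  0.1101] F [-0.22  0.61 -0.03] grip -0.001
[[ 0.065 -0.016 -0.998]
 [ 0.998  0.004  0.065]
 [ 0.003 -1.     0.016]]
tool shift cm [-0.67  2.5  -0.73]
turn deg [-0.9  -0.54  0.19]
turn deg [ -0.29 179.46  -1.41]
```

Request:
arm_command([
  {"xyz": [-0.7, 0, -0.7], "turn": [-0.9, 0, 0.2]},
  {"xyz": [0, 1, 0], "turn": [0, 0, 0]},
  {"xyz": [0, 1, 0], "turn": [0, 0, 0]},
  {"xyz": [0, 0, 0], "turn": [0, 0, 0]},
])

```text
time_s: 4.42
tcp_pos: [0.6214, 0.0047, 0.0815]
tcp_rot: [-0.514, -0.481, 0.485, 0.519]
contact_force: [-0.8, -0.3, -0.6]
grip_width: 0.0
```

```bash
python3 go.py 0.624 0.006 0.056
```

```text
t 4.4167 tcp [0.6214 0.0047 0.0815] F [-0.79 -0.27 -0.59] grip 0.0
[[ 0.067 -0.008 -0.998]
 [ 0.998  0.001  0.067]
 [ 0.    -1.     0.008]]
tool shift cm [ 0.15  2.54 -0.27]
turn deg [-0.45 -0.66  0.03]
turn deg [-4.0000e-02  1.7934e+02 -7.1000e-01]
```

Request:
arm_command([
  {"xyz": [0.1, 1, -0.3], "turn": [-0.3, 0, 0]},
  {"xyz": [0, 0.8, 0], "turn": [0.2, 0, 0]},
  {"xyz": [0, 0.5, 0], "turn": [0.2, 0, 0]},
])

```text
time_s: 4.67
tcp_pos: [0.6229, 0.0084, 0.0561]
tcp_rot: [-0.513, -0.481, 0.487, 0.519]
contact_force: [-0.1, -1.2, 2.6]
grip_width: -0.001
```

```bash
python3 go.py 0.624 0.006 0.056
```

```text
t 4.6667 tcp [0.6229 0.0084 0.0561] F [-0.06 -1.2   2.64] grip -0.001
[[ 0.063 -0.011 -0.998]
 [ 0.998  0.001  0.063]
 [ 0.    -1.     0.011]]
tool shift cm [-0.23  0.01 -0.12]
turn deg [-0.65 -0.43  0.02]
turn deg [-3.0000e-02  1.7957e+02 -1.0200e+00]
```

Request:
arm_command([
  {"xyz": [0, 0.4, 0], "turn": [0, 0, 0]},
  {"xyz": [0, 0.4, 0], "turn": [0, 0, 0]},
  {"xyz": [0, 0.4, 0], "turn": [0, 0, 0]},
])

```text
time_s: 4.92
tcp_pos: [0.6231, 0.0084, 0.0558]
tcp_rot: [-0.514, -0.482, 0.488, 0.515]
contact_force: [-5.7, -1.6, 12.8]
grip_width: -0.002
```

Request:
arm_command([
  {"xyz": [0, -0.5, 0], "turn": [0, 0, 0]},
  {"xyz": [0, -2, 0], "turn": [0, 0, 0]},
  {"xyz": [0, -2.5, 0], "turn": [0, 0, 0]},
  {"xyz": [0, -2, 0], "turn": [0, 0, 0]},
  {"xyz": [0, 0, 0], "turn": [0, 0, 0]},
])

```text
time_s: 5.33
tcp_pos: [0.6212, 0.0123, 0.1284]
tcp_rot: [-0.512, -0.482, 0.49, 0.516]
contact_force: [0.7, -0.1, 0.8]
grip_width: 0.002
```

```bash
python3 go.py 0.6305 0.125 0.12; python3 - <<'E'
from bench import r
import cv2
for n,(x,y) in(("scene",(315,240)),):
    im=r.capture(n)["pixels"][y-90:y+90,x-120:x+120];cv2.imwrite(f"pics/c{n}.png",cv2.resize(im,None,fx=3.3,fy=3.3,interpolation=2))
E
```

```text
t 5.3333 tcp [0.6212 0.0123 0.1284] F [ 0.7  -0.12  0.82] grip 0.002
[[ 0.056 -0.011 -0.998]
 [ 0.998 -0.003  0.056]
 [-0.004 -1.     0.011]]
tool shift cm [11.31  0.79 -0.31]
turn deg [-0.65 -0.02 -0.23]
turn deg [  0.36 179.97  -1.02]
```

View pics/cscene.png

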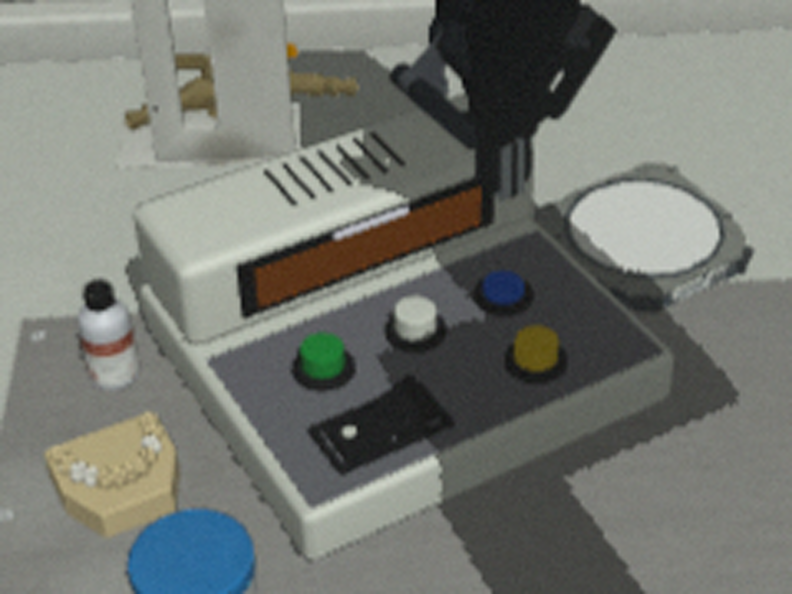

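The blue cap at (502,288) is now clearly lower than the others and the rocker is still level. Moving to green.

Request:
arm_command([
  {"xyz": [3.5, 0, -0.1], "turn": [-0.5, 0, 0]},
  {"xyz": [3.5, 0, 0], "turn": [0, 0, 0]},
  {"xyz": [3, 0, 0], "turn": [0, 0, 0]},
  {"xyz": [1.2, 0, 0], "turn": [0, 0, 0]},
  {"xyz": [0, 0, 0], "turn": [0, 0, 0]},
])

```text
time_s: 5.8
tcp_pos: [0.6259, 0.1272, 0.1189]
tcp_rot: [-0.513, -0.481, 0.489, 0.516]
contact_force: [-1.2, -0.7, 0.4]
grip_width: 0.002
```

```bash
python3 go.py 0.6305 0.125 0.085
```

```text
t 5.8 tcp [0.6259 0.1272 0.1189] F [-1.2  -0.73  0.4 ] grip 0.002
[[ 0.059 -0.012 -0.998]
 [ 0.998 -0.004  0.059]
 [-0.005 -1.     0.012]]
tool shift cm [-0.17  3.39 -0.51]
turn deg [-0.67 -0.21 -0.29]
turn deg [  0.45 179.79  -1.05]
```

Request:
arm_command([
  {"xyz": [-0.2, 1.5, -0.5], "turn": [-0.6, 0, -0.3]},
  {"xyz": [0, 1.5, 0], "turn": [0, 0, 0]},
  {"xyz": [0, 0.5, 0], "turn": [0, 0, 0]},
  {"xyz": [0, 0, 0], "turn": [0, 0, 0]},
])

```text
time_s: 6.13
tcp_pos: [0.6285, 0.1234, 0.0785]
tcp_rot: [-0.513, -0.483, 0.488, 0.515]
contact_force: [1.2, -0.8, -0.1]
grip_width: 0.002
```

```bash
python3 go.py 0.6305 0.125 0.056
```

```text
t 6.1333 tcp [0.6285 0.1234 0.0785] F [ 1.18 -0.77 -0.06] grip 0.002
[[ 0.057 -0.007 -0.998]
 [ 0.998 -0.003  0.057]
 [-0.003 -1.     0.006]]
tool shift cm [ 0.18  2.25 -0.2 ]
turn deg [-0.37 -0.07 -0.19]
turn deg [  0.29 179.93  -0.58]
```

Request:
arm_command([
  {"xyz": [0.2, 0.9, -0.2], "turn": [-0.3, 0, 0]},
  {"xyz": [0, 0.8, 0], "turn": [0, 0, 0]},
  {"xyz": [0, 0.5, 0], "turn": [0, 0, 0]},
  {"xyz": [0, 0.4, 0], "turn": [0, 0, 0]},
])

```text
time_s: 6.47
tcp_pos: [0.6316, 0.1236, 0.0556]
tcp_rot: [0.516, 0.485, -0.485, -0.514]
contact_force: [-10.8, -0.6, 28.5]
grip_width: -0.0
```

Request:
arm_command([
  {"xyz": [0, 0.4, 0], "turn": [0, 0, 0]},
  {"xyz": [0, 0.4, 0], "turn": [0, 0, 0]},
  {"xyz": [0, 0.4, 0], "turn": [0, 0, 0]},
])

```text
time_s: 6.72
tcp_pos: [0.6315, 0.1236, 0.0558]
tcp_rot: [0.516, 0.486, -0.484, -0.513]
contact_force: [-6.3, -0.9, 12.3]
grip_width: 0.001
```

At the stop. I'll lift well clear and check.

Request:
arm_command([
  {"xyz": [0, -0.5, 0], "turn": [0, 0, 0]},
  {"xyz": [0, -2, 0], "turn": [0, 0, 0]},
  {"xyz": [0, -3, 0], "turn": [0, 0, 0]},
  {"xyz": [0, -3, 0], "turn": [0, 0, 0]},
  {"xyz": [0, -3, 0], "turn": [0, 0, 0]},
])

```text
time_s: 7.13
tcp_pos: [0.6258, 0.1219, 0.1665]
tcp_rot: [-0.514, -0.481, 0.488, 0.516]
contact_force: [1.5, 0.2, 0.1]
grip_width: -0.001
```

Request:
arm_command([
  {"xyz": [0, -2, 3], "turn": [0, 0, 0]},
  {"xyz": [0, 0, 3], "turn": [0, 0, 0]},
  {"xyz": [0, 0, 3], "turn": [0, 0, 0]},
  {"xyz": [0, 0, 0], "turn": [0, 0, 0]},
  {"xyz": [0, 0, 0], "turn": [0, 0, 0]},
])

```text
time_s: 7.55
tcp_pos: [0.5391, 0.1262, 0.1944]
tcp_rot: [0.518, 0.484, -0.484, -0.513]
contact_force: [-0.0, -0.2, -0.4]
grip_width: -0.003
```

```bash
python3 go.py; python3 - <<'E'
from bench import r
import cv2
for n,(x,y) in(("scene",(315,250)),("top",(320,230))):
    im=r.capture(n)["pixels"][y-100:y+100,x-130:x+130];cv2.imwrite(f"pics/d{n}.png",cv2.resize(im,None,fx=3,fy=3,interpolation=2))
E
```

```text
t 7.55 tcp [0.5391 0.1262 0.1944] F [-0.03 -0.15 -0.39] grip -0.003
[[ 0.063  0.006 -0.998]
 [ 0.998 -0.005  0.063]
 [-0.004 -1.    -0.006]]
```

View pics/dscene.png

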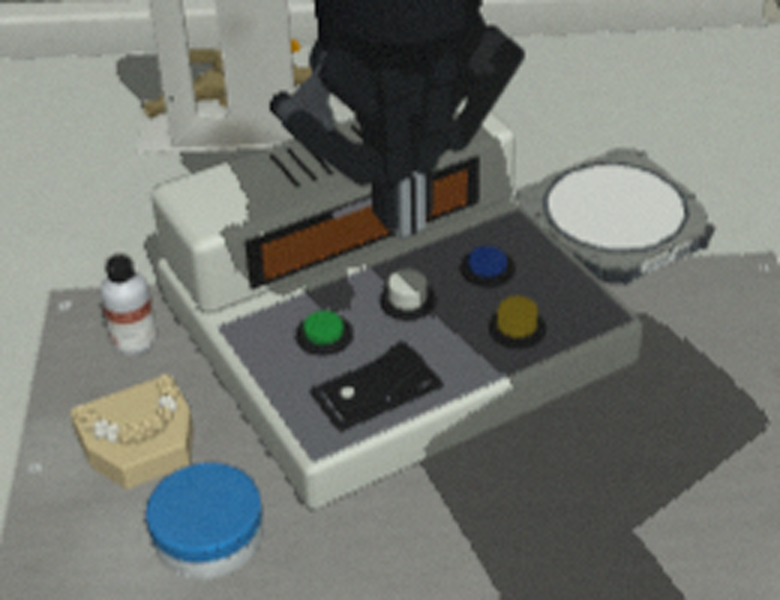

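The green cap (323,327) and blue cap (487,263) are down, white (407,291) and yellow (517,317) are up, and the rocker dot (347,393) is level. The loose things look unmoved and the arm is clear.

```bash
python3 -c "
from bench import r
print(r.sign_off())"
```

```text
the job is handed in; nothing more can be done
None
```

I pressed the rocker, then the blue key, then the green key, each with the shut fingertips until it hit its stop. I then lifted the arm clear and handed the job in at about 7.6 s; no verdict is reported.

- **Stops reached:** the fingertips stopped at 52.8 mm on the rocker (53 mm expected), and at 55.8 mm on both the blue and green keys (56 mm expected). The force rose to about 28 N on the rocker and green key and about 13 N on blue.
- **Last picture:** the blue and green keys were down, the yellow and white keys up, and the rocker level. The plaster model, tin, bottle and cassette looked unmoved, which I judged by eye and did not measure. The arm touched nothing.
- **Disagreement:** the heights I worked out from the two camera views put the raised key tops at about 56–58 mm instead of 63 mm. The likely cause is that the side view's colour patches included the sides of the caps, so I used the top view with the given heights. The contact heights fit that choice.

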